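# Heft two sample boxes and pack the heavy one at the bottom

### The job

One of the two look-alike white boxes is full and the other nearly empty: lift one to feel which is the heavy one. Pack both upright in the small blue crate as a stack, the heavy box first, on the crate's floor, then the light box squarely on top of it. Set them down, do not drop them.

Things in the scene. Friction and masses are not known exactly. Their poses are not given: they have to be found in the camera images.
- box_a: One of two: white plastic lidded box with a printed label on one side, 77 (its x) x 62 (its y) x 75 mm high, flat lid; origin at the centre of its underside, z up. It stands alone on the worktop at the start, turned by up to 30 degrees. Grip it across its 62 mm sides. The two boxes look exactly alike; one weighs 0.5 to 0.8 kg, the other 0.1 to 0.25 kg, and which stands where changes from run to run: it shows only in the load when a box is lifted
- box_b: The other of two: white plastic lidded box with a printed label on one side, 77 (its x) x 62 (its y) x 75 mm high, flat lid; origin at the centre of its underside, z up. It stands alone on the worktop at the start, turned by up to 30 degrees. Grip it across its 62 mm sides. The two boxes look exactly alike; one weighs 0.5 to 0.8 kg, the other 0.1 to 0.25 kg, and which stands where changes from run to run: it shows only in the load when a box is lifted
- crate: open square blue plastic crate, fixed to the worktop: 126 x 126 mm outside, 116 x 116 mm inside, walls 38 mm high and 5 mm thick, floor 5 mm thick, a grey carrying bow standing 20 mm out at each of its two x ends; origin at the centre of its underside, x and y along its walls, z up; turned by up to 17 degrees. It holds one box on the floor (at any turn), not two side by side
Mind the look-alikes: they are no part of the job. What is shaped like the box_a but brown, green or purple is not meant.

How it is judged:
By the outcome, as a careful person would: the job done as asked, in the order asked, and still so for the second after the job is handed in, with the robot touching nothing.
It also fails if it takes over 72 s, if anything falls off the work surface, if the arm or the gripper's body presses on something with over 40 N, if the wrist force passes 120 N, or if a joint passes its speed limit or range.

### The arm

A 6-joint arm with a two-finger parallel gripper is mounted at the origin on a cart in front of the work surface, level with it; the furniture and walls round the work are solid. World frame = base frame: x ahead of the robot, y to its left, z up, the work surface at z = 0. Lengths are in m, angles in rad, forces in N, time in s.
With the tool pointing down it reaches from about 0.35 to 0.85 m from the base axis. Payload 8.1 kg.
Tool frame: the origin (TCP) lies on the centre line of the jaws, within the pads' length; the fingertips stand robot.tip_extent ahead of it and the grasp point (between the pads) lies 11 mm behind it (robot.tip_extent is the distance from the TCP to the fingertips, in m); y points along the fingers, z is the direction in which the jaws open and shut, and the axes are right-handed (so a half turn about y gives the same grasp; the last joint's range is limited). The gripper opens to 93 mm and grips with 3 to 60 N. Pads are 15 mm wide; open, the fingers measure 128 mm over their backs; the gripper's body (75 mm by 188 mm) begins 65 mm behind the grasp point.
Start: joints at [1.032, 0.13, 1.488, -0, 1.523, -0.085], TCP at [0.263, 0.539, 0.227] pointing down, gripper open.
Joint ranges: [-2.96, 2.96], [-0.89, 2.26], [0.02, 2.5], [-1.34, 4.48], [0, 2.73], [-2.66, 2.66]. Speed limits (rad/s): [2.39, 2.39, 2.79, 3.14, 3.14, 3.14].

### API

Orientations are given as a rotation vector (axis times angle).
In Python, from plant import monitor, optics, robot gives the robot as it stands.
- The arm moves only by the shell command python3 -m inch 'ROWS' [OPENING] [FORCE]. ROWS is JSON, a list that holds one entry, the list of rows, each a list of 6 numbers: the shift along the tool's x, y, z in mm, then the turn, a rotation vector about the tool's x, y, z in rad. A call has 1 to 8 rows; each row shifts and turns the commanded pose from where the row before left it, along the tool's axes as they then stand; what a row does not reach is not made up. A row lasts 1/8 s, in which the tool goes at most 62.5 mm and 10.7 degrees, less where a joint would pass 70% of its speed; a pose out of reach is approached as far as the arm can. A call is refused whole if a number of a shift passes 62.5 or a number of a turn 0.188, either way. A call with a gripper value outside its range is refused whole. OPENING is the finger opening in mm, from 0 to 93, set as the call begins (- or left out, the last holds). The fingers move at their own pace and stop on an object; FORCE is the grip in N (left out, the last holds). Time passes only in rows, so rows that do not move let the fingers close. It gives the time, the measured TCP pose, the force and the opening at its end, in the units of the state.
- monitor.read_state(): the state, without advancing time (a new reading comes with each control period).
- optics.read_camera(name): name is "scene" or "top"; returns a dict with "image" (420x560x3 uint8, blue, green, red), "fx", "fy", "cx", "cy" (pixels), "rvec" (rotation vector, rad) and "tvec" (3), from world to camera coordinates, as OpenCV has them. Camera axes: x right, y down, z forward; pixel columns grow to the right and rows downward; lengths in m; the calibration is good to about 2 mm. A picture is of the moment at which its call begins. There is no depth.
- robot.close_job(): hands the job in, once; it reports no verdict.
The state is a dict: "t": time; "q": joint angles; "dq": joint speeds; "joint_torque": joint torques, N m; "tool_pos": TCP position; "orientation": TCP orientation; "force": force on the tool from outside, world axes, zero at the start; "wrist_torque": the same for the moment, N m; "opening": finger opening in m.
Only numpy, scipy, OpenCV 4.12 (cv2) and the standard library are available. Lean on these libraries where they do the work, as an engineer would, in place of code of your own. Each camera call takes 0.05 s, during which the arm holds its last target.

## Working session

There is one attempt and no reset: what is moved stays moved. The work goes in short steps, Python scripts to look and compute and a shell command to move; the robot and the scene stay as the last step left them, time stands still between calls to the robot, and variables do not carry over. Pictures are saved under pics/ and viewed, and the job is handed in when it is done.

```bash
mkdir -p pics; ls; python3 - <<'E'
from plant import monitor, optics, robot
import cv2
print(robot.tip_extent); s=monitor.read_state(); print(s)
for n in("scene","top"):
    c=optics.read_camera(n); cv2.imwrite(f"pics/{n}0.png",c["image"]); print({k:v for k,v in c.items() if k!="image"})
E
```

```text
pics
0.008
{'t': 0.0, 'q': array([ 1.03157742e+00,  1.31147459e-01,  1.48929401e+00,  1.35236216e-05,
        1.52297305e+00, -8.53958871e-02]), 'dq': array([ 1.72776088e-04,  7.86535479e-05, -7.91692968e-04, -2.24732857e-04,
        1.75200465e-03, -1.23689321e-04]), 'joint_torque': array([-1.18980474e-04, -5.59856629e+01, -4.91753161e+01,  7.67927477e-02,
        3.54787242e-02, -1.31928673e-04]), 'tool_pos': array([0.26273111, 0.53880343, 0.22558752]), 'orientation': array([-1.54307778,  0.35641561, -0.35550956]), 'force': array([-0.56839967,  0.6915676 ,  0.4071418 ]), 'wrist_torque': array([-0.0046331 ,  0.05159076,  0.04343335]), 'opening': 0.09338102780735068}
{'fx': 421.71828099895225, 'fy': 421.71828099895225, 'cx': 277.91410226373847, 'cy': 207.0747955723753, 'rvec': array([ 2.21821791, -0.69708658,  0.29724844]), 'tvec': array([-0.38314951,  0.23151728,  0.76048767])}
{'fx': 426.4104859363841, 'fy': 426.4104859363841, 'cx': 281.50429914516695, 'cy': 211.0350151069546, 'rvec': array([ 2.19458978, -2.1323242 ,  0.08557497]), 'tvec': array([0.00778715, 0.48013153, 1.03237134])}
```

View pics/scene0.png

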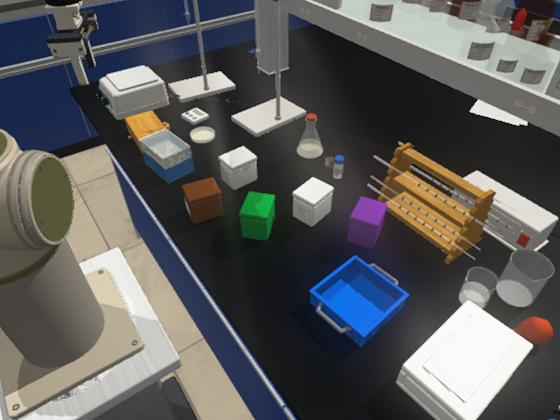

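View pics/top0.png

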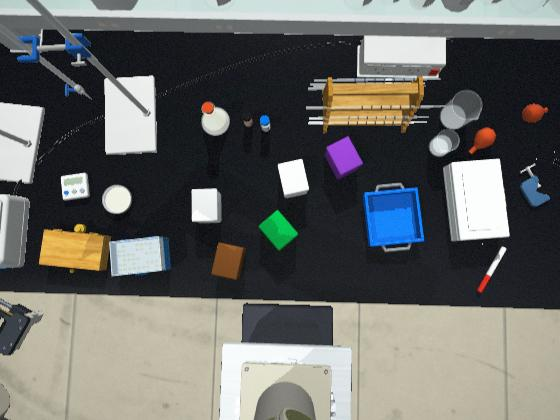

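The top view shows two white box candidates at (206,205) and (293,178), seen in the scene view at (238,167) and (313,201). The brown (228,261), green (278,230) and purple (344,158) boxes are decoys. The crate is at (393,217). I'll enlarge a crop to confirm.

```bash
cat > h.py <<'E'
import numpy as np, cv2
from plant import monitor, optics, robot
from scipy.spatial.transform import Rotation as Ro
def cam(n): return optics.read_camera(n)
def K(c): return np.array([[c["fx"],0,c["cx"]],[0,c["fy"],c["cy"]],[0,0,1.]])
def ray(c,uv,z):
    uv=np.atleast_2d(uv).astype(float)
    R=cv2.Rodrigues(c["rvec"])[0]; o=-R.T@c["tvec"]
    d=np.c_[uv,np.ones(len(uv))]@np.linalg.inv(K(c)).T@R
    s=(z-o[2])/d[:,2]
    return o+d*s[:,None]
def proj(c,P): return cv2.projectPoints(np.atleast_2d(P).astype(float),c["rvec"],c["tvec"],K(c),None)[0][:,0]
E
python3 - <<'E'
from h import *
c=cam("top"); im=c["image"]
R=cv2.Rodrigues(c["rvec"])[0]; print("campos",-R.T@c["tvec"])
crop=cv2.resize(im[140:260,180:440],None,fx=3,fy=3,interpolation=cv2.INTER_CUBIC); cv2.imwrite("pics/crop_top.png",crop)
s=cam("scene"); cv2.imwrite("pics/crop_scene.png",cv2.resize(s["image"][130:350,170:420],None,fx=2.7,fy=2.7,interpolation=cv2.INTER_CUBIC))
hsv=cv2.cvtColor(im,cv2.COLOR_BGR2HSV)
for nm,(u,v) in dict(w1=(206,205),w2=(293,178)).items():
    print(nm,hsv[v,u], hsv[v+10:v+22:2,u].tolist(), hsv[v, u-20:u+22:4,2])
E
```

```text
campos [0.37833695 0.00179663 1.073888  ]
w1 [ 98   4 240] [[78, 5, 237], [90, 2, 252], [90, 2, 249], [75, 7, 151], [126, 26, 50], [130, 164, 14]] [ 32  37 239 239 241 240 240 241 109  26  28]
w2 [ 90   1 253] [[90, 1, 252], [90, 1, 252], [90, 3, 231], [90, 4, 121], [150, 3, 94], [90, 60, 30]] [ 31  33 251 253 253 253 253 253 252  33  32]
```

View pics/crop_top.png

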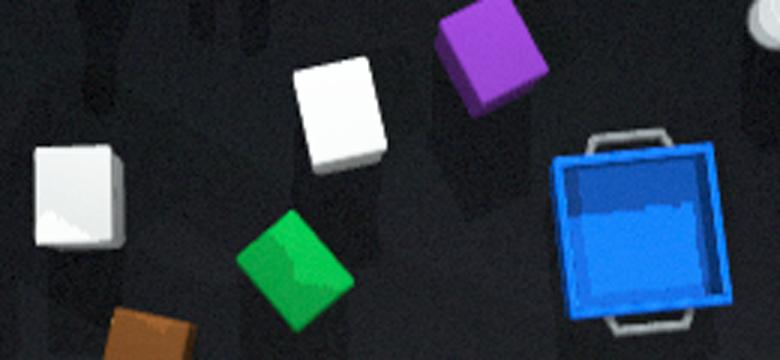

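View pics/crop_scene.png

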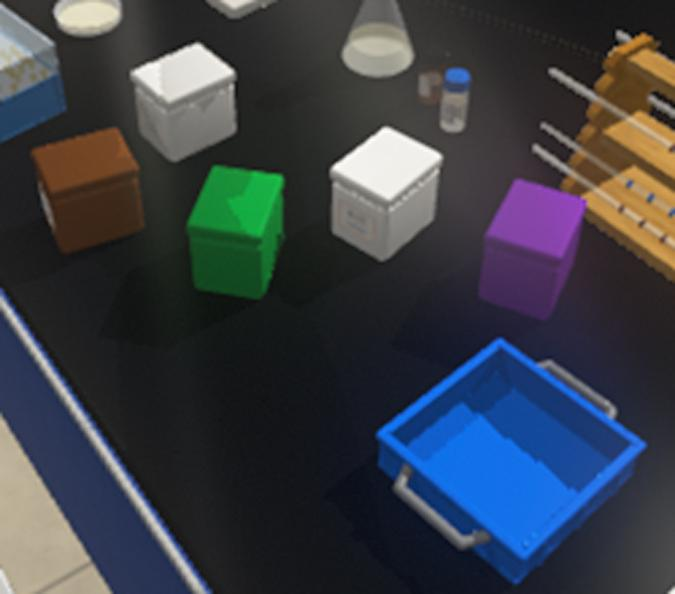

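Both candidates are white lidded boxes of the right shape, so they are box_a and box_b. Next I'll measure the top faces and the crate rim.

```bash
cat >> h.py <<'E'
def rect_at(c,mask,seed,z,scale=4):
    n,l=cv2.connectedComponents(mask.astype(np.uint8)); m=(l==l[seed[1],seed[0]]).astype(np.uint8)
    cs=max(cv2.findContours(m,cv2.RETR_EXTERNAL,cv2.CHAIN_APPROX_NONE)[0],key=cv2.contourArea)
    return cs
def wrect(c,mask,seed,z,scale=1):
    # upsampled-coords mask -> world min-area rectangle
    cs=rect_at(c,mask,seed,z)[:,0].astype(float); uv=(cs+0.5)/scale-0.5
    P=ray(c,uv,z)[:,:2]
    r=cv2.minAreaRect((P*1000).astype(np.float32)); return np.array(r[0]),np.array(r[1]),r[2],P
E
python3 - <<'E'
from h import *
c=cam("top"); S=4
im=cv2.resize(c["image"],None,fx=S,fy=S,interpolation=cv2.INTER_LINEAR)
hsv=cv2.cvtColor(im,cv2.COLOR_BGR2HSV)
for th in(170,200,222):
  for nm,(u,v) in dict(w1=(203,203),w2=(293,178)).items():
    m=(hsv[...,2]>th)&(hsv[...,1]<60)
    # resize maps up=(u+.5)*S-.5
    r=wrect(c,m,(u*S,v*S),0.075,S); print(th,nm,r[0].round(1),r[1].round(1),round(r[2],1))
m=(abs(hsv[...,0].astype(int)-107)<15)&(hsv[...,1]>150)&(hsv[...,2]>60)
r=wrect(c,m,(393*S,228*S),0.038,S); print("crate",r[0],r[1],r[2]); print(hsv[228*S,393*S])
E
```

```text
170 w1 [485.1 203.9] [77.  60.1] 3.4
170 w2 [557.8  -3.7] [77.2 61.1] 14.0
200 w1 [485.1 204.1] [74.9 58.9] 3.0
200 w2 [558.2  -3.7] [75.8 60.4] 14.2
222 w1 [485.1 204.2] [73.7 57.7] 2.9
222 w2 [558.4  -3.7] [74.4 59.4] 13.9
crate [ 472.82531738 -249.03233337] [136.08473206 138.71348572] 7.276358604431152
[105 228 251]
```

```bash
python3 - <<'E'
from h import *
c=cam("top"); S=6
im=cv2.resize(c["image"][170:265,350:440],None,fx=S,fy=S,interpolation=cv2.INTER_CUBIC); cv2.imwrite("pics/crate.png",im)
uv=np.array([(553,157),(712,143),(732,302),(570,320)])/3+[180,140]-.33
P=ray(c,uv,.038)[:,:2]*1000; print(P.round(1),P.mean(0)); print([np.linalg.norm(P[i]-P[(i+1)%4]).round(1) for i in range(4)])
E
```

```text
[[ 530.6 -178.9]
 [ 545.7 -307.7]
 [ 416.9 -323.6]
 [ 398.7 -194. ]] [ 472.97650288 -251.03592059]
[np.float64(129.7), np.float64(129.7), np.float64(130.9), np.float64(132.8)]
```

View pics/crate.png

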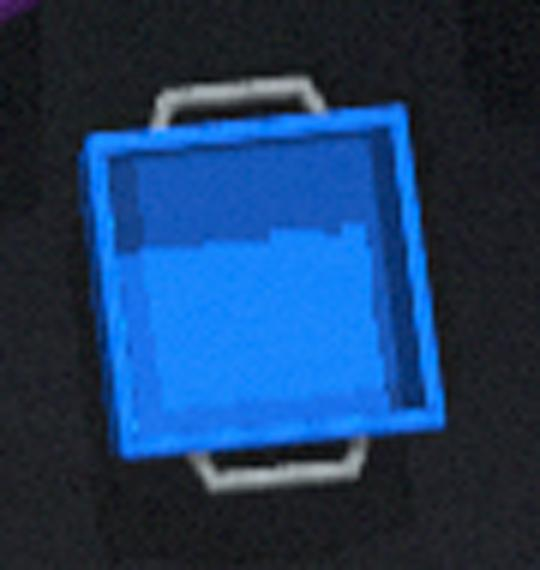

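```bash
python3 - <<'E'
from h import *
c=cam("top")
for q in ([(88,135),(404,104),(443,425),(122,457)],[(108,155),(388,128),(422,410),(134,436)]):
    uv=(np.array(q)+.5)/6-.5+[350,170]; P=ray(c,uv,.038)[:,:2]*1000; print(P.round(1).tolist(),P.mean(0)); print([np.linalg.norm(P[i]-P[(i+1)%4]).round(1) for i in range(4)])
# scene check
s=cam("scene"); d=s["image"].copy()
def box(cx,cy,L,W,z0,z1,a,col):
    for z in (z0,z1):
        p=np.array([[x,y] for x,y in((-L,-W),(L,-W),(L,W),(-L,W))])/2
        a_=np.radians(a); p=p@np.array([[np.cos(a_),np.sin(a_)],[-np.sin(a_),np.cos(a_)]])+[cx,cy]
        cv2.polylines(d,[proj(s,np.c_[p,np.full(4,z)]).round().astype(int)],1,col)
box(.4851,.204,.077,.062,0,.075,3.1,(0,0,255)); box(.558,-.0037,.077,.062,0,.075,14,(0,0,255)); box(.473,-.2505,.126,.126,0,.038,6.8,(0,255,255))
cv2.imwrite("pics/chk.png",cv2.resize(d[130:350,170:420],None,fx=2.7,fy=2.7))
st=monitor.read_state(); print(Ro.from_rotvec(st["orientation"]).as_matrix().round(3), st["tool_pos"])
E
```

```text
[[530.5, -179.5], [546.7, -307.5], [416.7, -323.0], [400.1, -194.5]] [ 473.49363916 -251.12717892]
[np.float64(129.1), np.float64(130.9), np.float64(129.5), np.float64(131.2)]
[[522.5, -187.7], [536.7, -301.0], [422.5, -314.6], [408.7, -199.3]] [ 472.57358185 -250.64385242]
[np.float64(114.2), np.float64(115.0), np.float64(116.2), np.float64(114.4)]
[[ 0.899 -0.     0.438]
 [-0.438 -0.     0.899]
 [-0.    -1.    -0.   ]] [0.26295789 0.53922423 0.22649065]
```

View pics/chk.png

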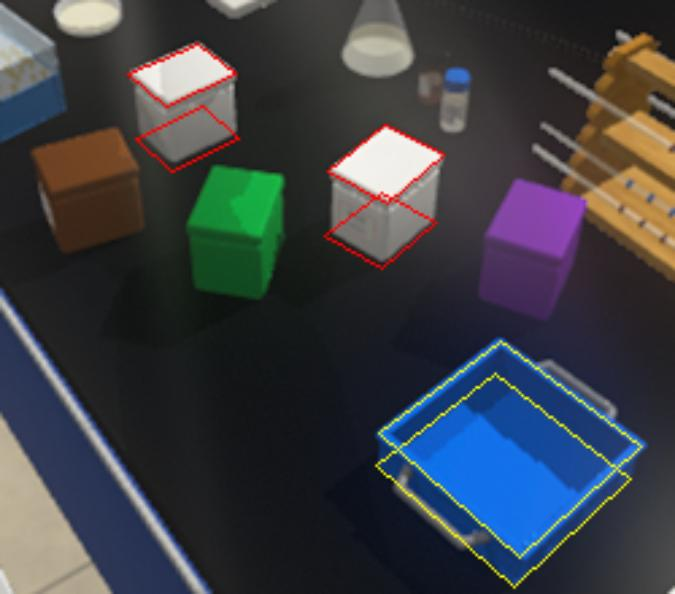

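```bash
cat >> h.py <<'E'
def plan(xy,yaw,z):
    s=monitor.read_state(); M=Ro.from_rotvec(s["orientation"]).as_matrix()
    cur=np.degrees(np.arctan2(M[1,0],M[0,0])); d=(yaw-cur+90)%180-90
    a=np.radians(yaw if abs(((yaw-cur)+180)%360-180)<=90 else yaw+180)
    T=np.array([[np.cos(a),0,-np.sin(a)],[np.sin(a),0,np.cos(a)],[0,-1,0]])
    dp=np.array([xy[0],xy[1],z])*1000-s["tool_pos"]*1000
    print("t",round(s["t"],2),"pos",(s["tool_pos"]*1000).round(1),"yaw",cur.round(2),"tilt",M[:,1].round(3),"F",s["force"].round(1),"op",round(s["opening"]*1000,1),"q",s["q"].round(2))
    print("turn_y",round(-np.radians(d),3),"then shift",(T.T@dp).round(1))
E
python3 -c "
from h import *
plan((.4851,.204),3.1,.226)
c=cam('top');S=4
im=cv2.resize(c['image'],None,fx=S,fy=S,interpolation=cv2.INTER_LINEAR)
h=cv2.cvtColor(im,cv2.COLOR_BGR2HSV);m=(h[...,1]>120)&(h[...,2]>80)
for u,v in((346,155),(278,225)):
  r=wrect(c,m,(u*S,v*S),.075,S);print(r[0],r[1],r[2])
"
```

```text
t 0.4 pos [263.  539.2 226.5] yaw -26.0 tilt [-0. -0. -1.] F [ 0.2 -0.5 -0.3] op 92.9 q [ 1.03  0.13  1.49  0.    1.52 -0.09]
turn_y -0.508 then shift [ 203.7    0.5 -346.7]
[ 608.73101807 -120.73173523] [81.98487854 72.79650116] 28.767345428466797
[430.81939697  27.92569542] [77.7648468  62.10267639] 42.14650344848633
```

```bash
python3 -m inch '[[[0,0,0,0,-0.17,0],[0,0,0,0,-0.17,0],[0,0,0,0,-0.168,0],[25,0,-43,0,0,0],[30,0,-50,0,0,0],[30,0,-50,0,0,0],[30,0,-50,0,0,0],[30,0,-50,0,0,0]]]' 93 && python3 -m inch '[[[25,0,-43,0,0,0],[20,0,-35,0,0,0],[14,0,-26,0,0,0],[0,0,0,0,0,0],[0,0,0,0,0,0]]]'; python3 -c "
from h import *
plan((.4851,.204),3.1,.045);c=cam('top');cv2.imwrite('pics/t1.png',c['image'])"
```

```text
t: 1.45
tool_pos: [0.4218, 0.3029, 0.2269]
orientation: [-1.57, -0.043, 0.042]
force: [-0.3, -0.2, -0.2]
opening: 0.0929
t: 2.08
tool_pos: [0.4852, 0.2044, 0.2267]
orientation: [-1.57, -0.042, 0.043]
force: [0.1, 0.5, 0.5]
opening: 0.093
t 2.08 pos [485.2 204.4 226.7] yaw 3.1 tilt [-0.  0. -1.] F [0.1 0.5 0.5] op 93.0 q [ 0.3  -0.07  1.69  0.    1.52 -1.32]
turn_y -0.0 then shift [-1.000e-01  1.817e+02 -4.000e-01]
```

Position tracking is good. I'll descend to TCP z = 45 mm and grip.

```bash
python3 -m inch '[[[0,40,0,0,0,0],[0,50,0,0,0,0],[0,40,0,0,0,0],[0,25,0,0,0,0],[0,15,0,0,0,0],[0,8,0,0,0,0],[0,4,0,0,0,0],[0,0,0,0,0,0]]]' && python3 -m inch '[[[0,0,0,0,0,0],[0,0,0,0,0,0],[0,0,0,0,0,0],[0,0,0,0,0,0],[0,0,0,0,0,0],[0,0,0,0,0,0]]]' 45 30;  python3 -c "
from h import *
plan((.4851,.204),3.1,.16);c=cam('scene');cv2.imwrite('pics/s1.png',c['image'])"
```

```text
t: 3.12
tool_pos: [0.486, 0.2041, 0.0453]
orientation: [-1.57, -0.043, 0.042]
force: [0.7, -0.0, 0.2]
opening: 0.0931
t: 3.88
tool_pos: [0.4857, 0.2039, 0.0448]
orientation: [-1.57, -0.043, 0.042]
force: [-0.9, 0.1, 2.4]
opening: 0.0621
t 3.88 pos [485.7 203.9  44.8] yaw 3.1 tilt [ 0.  0. -1.] F [-0.9  0.1  2.4] op 62.1 q [ 0.3   0.1   1.87  0.    1.17 -1.32]
turn_y 0.0 then shift [-6.000e-01 -1.152e+02  1.000e-01]
```

View pics/s1.png

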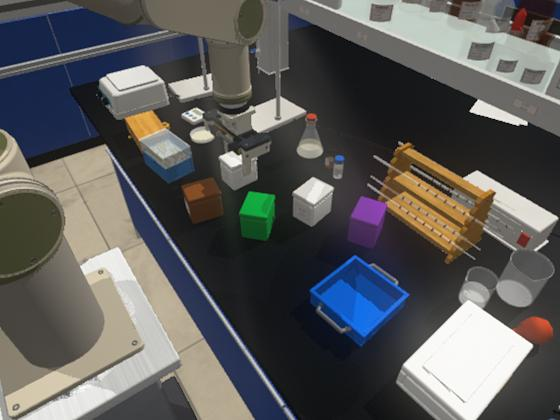

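The gripper holds the left white box at about (238,165), and the opening of 62.1 mm matches its width. Now I'll lift it to weigh it.

```bash
python3 -m inch '[[[0,-4,0,0,0,0],[0,-8,0,0,0,0],[0,-12,0,0,0,0],[0,-12,0,0,0,0],[0,-4,0,0,0,0],[0,0,0,0,0,0],[0,0,0,0,0,0],[0,0,0,0,0,0]]]' ; python3 -m inch '[[[0,0,0,0,0,0],[0,0,0,0,0,0]]]' ;python3 -m inch '[[[0,0,0,0,0,0]]]'
```

```text
t: 4.92
tool_pos: [0.4851, 0.2037, 0.0841]
orientation: [-1.571, -0.042, 0.043]
force: [-0.1, -0.3, -1.6]
opening: 0.0615
t: 5.18
tool_pos: [0.4854, 0.2038, 0.0845]
orientation: [-1.57, -0.042, 0.043]
force: [-0.2, -1.2, -1.7]
opening: 0.062
t: 5.3
tool_pos: [0.4855, 0.2038, 0.0846]
orientation: [-1.57, -0.043, 0.043]
force: [0.1, -0.5, -1.1]
opening: 0.0616
```

The load is about 1.5 N, or roughly 0.15 kg, so this is the light box. I'll set it back and fetch the other one.

```bash
python3 -m inch '[[[0,10,0,0,0,0],[0,15,0,0,0,0],[0,9,0,0,0,0],[0,4,0,0,0,0],[0,1.5,0,0,0,0],[0,0.5,0,0,0,0],[0,0,0,0,0,0]]]' ; python3 -m inch '[[[0,0,0,0,0,0],[0,0,0,0,0,0],[0,0,0,0,0,0],[0,0,0,0,0,0],[0,-15,0,0,0,0],[0,-40,0,0,0,0],[0,-40,0,0,0,0],[0,-25,0,0,0,0]]]' 93; python3 -c "
from h import *
plan((.5582,-.0037),14,.165)"
```

```text
t: 6.18
tool_pos: [0.4858, 0.204, 0.045]
orientation: [-1.57, -0.043, 0.042]
force: [0.1, -0.1, -1.4]
opening: 0.0616
t: 7.18
tool_pos: [0.4866, 0.2042, 0.1684]
orientation: [-1.569, -0.045, 0.04]
force: [0.9, 0.0, -0.3]
opening: 0.0927
t 7.17 pos [486.6 204.2 168.4] yaw 3.11 tilt [ 0.004  0.001 -1.   ] F [ 0.9  0.  -0.3] op 92.7 q [ 0.3  -0.03  1.77  0.    1.41 -1.32]
turn_y -0.19 then shift [  19.2    3.4 -219.1]
```

```bash
python3 -m inch '[[[0,0,0,0,-0.095,0],[0,0,0,0,-0.095,0],[3,0,-35,0,0,0],[4,1,-45,0,0,0],[4,1,-45,0,0,0],[4,1,-45,0,0,0],[4,0,-35,0,0,0],[0,0,-14,0,0,0]]]' ; python3 -m inch '[[[0,0,0,0,0,0],[0,0,0,0,0,0]]]'; python3 -c "
from h import *
plan((.5582,-.0037),14,.045)"
```

```text
t: 8.18
tool_pos: [0.5576, -0.0058, 0.1628]
orientation: [-1.563, -0.191, 0.189]
force: [0.7, -0.3, 0.2]
opening: 0.093
t: 8.43
tool_pos: [0.5567, -0.0029, 0.1619]
orientation: [-1.562, -0.192, 0.192]
force: [0.6, 0.4, 0.2]
opening: 0.093
t 8.43 pos [556.7  -2.9 161.9] yaw 14.04 tilt [ 0.  0. -1.] F [0.6 0.4 0.2] op 93.0 q [-0.1   0.05  1.69  0.    1.4  -1.91]
turn_y 0.001 then shift [  1.3 116.9  -1.1]
```

```bash
python3 -m inch '[[[1,30,-1,0,0,0],[0,35,0,0,0,0],[0,25,0,0,0,0],[0,15,0,0,0,0],[0,8,0,0,0,0],[0,4,0,0,0,0],[0,0,0,0,0,0]]]' && python3 -m inch '[[[0,0,0,0,0,0],[0,0,0,0,0,0],[0,0,0,0,0,0],[0,0,0,0,0,0],[0,0,0,0,0,0],[0,0,0,0,0,0]]]' 45 45 && python3 -m inch '[[[0,-4,0,0,0,0],[0,-8,0,0,0,0],[0,-12,0,0,0,0],[0,-12,0,0,0,0],[0,-4,0,0,0,0],[0,0,0,0,0,0],[0,0,0,0,0,0],[0,0,0,0,0,0]]]'; python3 -c "
from h import *
plan((.5582,-.0037),14,.165);c=cam('scene');cv2.imwrite('pics/s2.png',c['image'])"
```

```text
t: 9.3
tool_pos: [0.5586, -0.0047, 0.0452]
orientation: [-1.562, -0.192, 0.191]
force: [-0.7, 0.2, -0.6]
opening: 0.0928
t: 10.05
tool_pos: [0.5582, -0.0046, 0.0448]
orientation: [-1.562, -0.192, 0.192]
force: [-1.0, 1.6, 3.7]
opening: 0.0621
t: 11.05
tool_pos: [0.5577, -0.0047, 0.0841]
orientation: [-1.562, -0.191, 0.192]
force: [-0.5, 0.2, -6.0]
opening: 0.0617
t 11.05 pos [557.7  -4.7  84.1] yaw 13.99 tilt [-0.001  0.    -1.   ] F [-0.5  0.2 -6. ] op 61.7 q [-0.1   0.13  1.75  0.    1.26 -1.92]
turn_y -0.0 then shift [  0.8 -80.9   0.9]
```

View pics/s2.png

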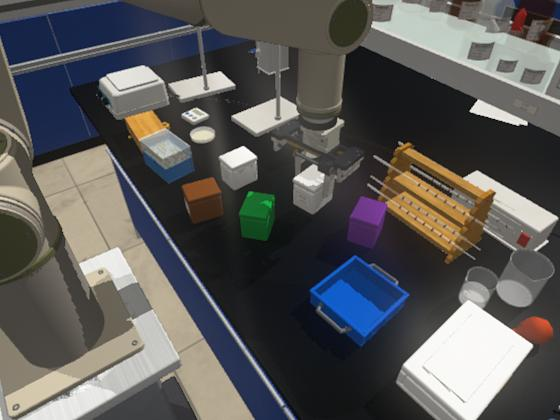

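The load is 6 N, so this is the heavy one. I'll raise it and carry it over the crate.

```bash
python3 -m inch '[[[0,-15,0,0,0,0],[0,-30,0,0,0,0],[0,-30,0,0,0,0],[0,-15,0,0,0,0],[0,0,0,0,0,0]]]'; python3 -c "
from h import *
plan((.473,-.2505),6.8,.172)"
```

```text
t: 11.72
tool_pos: [0.5592, -0.0049, 0.1764]
orientation: [-1.563, -0.194, 0.189]
force: [0.2, 0.1, -6.7]
opening: 0.0617
t 11.72 pos [559.2  -4.9 176.4] yaw 13.99 tilt [ 0.003 -0.    -1.   ] F [ 0.2  0.1 -6.7] op 61.7 q [-0.1   0.05  1.67  0.    1.42 -1.92]
turn_y 0.126 then shift [-114.6    4.4 -233.7]
```

```bash
python3 -m inch '[[[0,0,0,0,0.063,0],[0,0,0,0,0.063,0],[-10,0,-20,0,0,0],[-15,0,-30,0,0,0],[-18,0,-36,0,0,0],[-18,0,-36,0,0,0],[-18,0,-36,0,0,0],[-15,0,-32,0,0,0]]]' ; python3 -m inch '[[[-12,0,-25,0,0,0],[-7,0,-14,0,0,0],[-2,0,-5,0,0,0],[0,0,0,0,0,0],[0,0,0,0,0,0],[0,0,0,0,0,0]]]'; python3 -c "
from h import *
plan((.473,-.2505),6.8,.050);c=cam('top');cv2.imwrite('pics/t3.png',cv2.resize(c['image'][130:300,300:480],None,fx=4,fy=3.5))
c=cam('scene');cv2.imwrite('pics/s3.png',cv2.resize(c['image'][100:360,220:480],None,fx=2.3,fy=2.3))"
```

```text
t: 12.72
tool_pos: [0.4856, -0.2054, 0.1728]
orientation: [-1.568, -0.091, 0.094]
force: [0.6, 0.3, -6.1]
opening: 0.0621
t: 13.48
tool_pos: [0.4718, -0.25, 0.1746]
orientation: [-1.569, -0.094, 0.094]
force: [-0.6, -0.6, -6.6]
opening: 0.0618
t 13.47 pos [ 471.8 -250.   174.6] yaw 6.83 tilt [ 0.  0. -1.] F [-0.6 -0.6 -6.6] op 61.8 q [-0.58 -0.02  1.74  0.    1.42 -2.27]
turn_y 0.001 then shift [  1.1 124.6  -0.6]
```

View pics/s3.png

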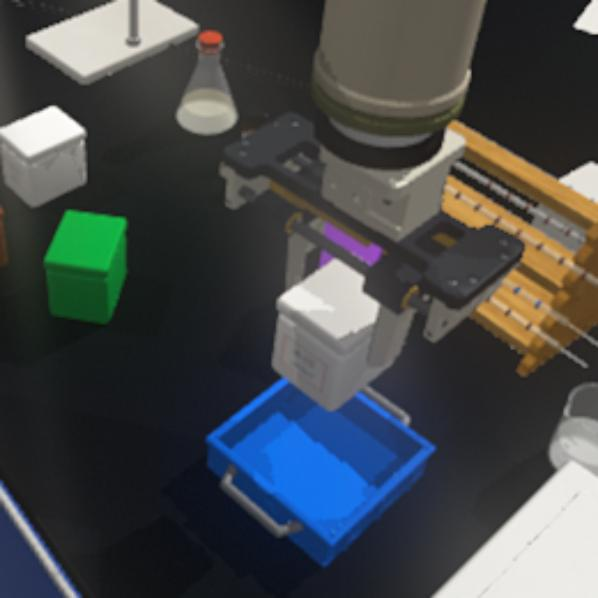

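The box hangs upright, centred over the crate. I'll lower it gently.

```bash
python3 -m inch '[[[1,20,0,0,0,0],[0,30,0,0,0,0],[0,30,0,0,0,0],[0,20,0,0,0,0],[0,10,0,0,0,0],[0,5,0,0,0,0],[0,4,0,0,0,0],[0,0,0,0,0,0]]]' ; python3 -m inch '[[[0,2,0,0,0,0],[0,1.5,0,0,0,0],[0,0.5,0,0,0,0],[0,0,0,0,0,0],[0,0,0,0,0,0]]]'; python3 -c "
from h import *
plan((.473,-.2505),6.8,.050)"
```

```text
t: 14.58
tool_pos: [0.4728, -0.2508, 0.056]
orientation: [-1.569, -0.093, 0.092]
force: [-0.1, 0.8, -6.3]
opening: 0.0618
t: 15.2
tool_pos: [0.4725, -0.2506, 0.0517]
orientation: [-1.569, -0.093, 0.093]
force: [-0.1, -0.0, -7.2]
opening: 0.0619
t 15.2 pos [ 472.5 -250.6   51.7] yaw 6.77 tilt [ 0. -0. -1.] F [-0.1 -0.  -7.2] op 61.9 q [-0.58  0.11  1.84 -0.    1.19 -2.27]
turn_y -0.0 then shift [0.5 1.7 0.1]
```

```bash
python3 -m inch '[[[0,0.8,0,0,0,0],[0,0.8,0,0,0,0],[0,0,0,0,0,0]]]';python3 -m inch '[[[0,0.6,0,0,0,0],[0,0,0,0,0,0],[0,0,0,0,0,0]]]'
```

```text
t: 15.58
tool_pos: [0.4724, -0.2506, 0.0499]
orientation: [-1.569, -0.093, 0.093]
force: [0.0, 0.1, -6.8]
opening: 0.0615
t: 15.95
tool_pos: [0.4726, -0.2506, 0.0499]
orientation: [-1.569, -0.093, 0.093]
force: [-3.6, 1.4, 1.5]
opening: 0.0615
```

It has touched down: the load is gone and z is as expected. I'll release and rise.

```bash
python3 -m inch '[[[0,0,0,0,0,0],[0,0,0,0,0,0],[0,0,0,0,0,0],[0,0,0,0,0,0],[0,-10,0,0,0,0],[0,-30,0,0,0,0],[0,-40,0,0,0,0],[0,-40,0,0,0,0]]]' 80; python3 -m inch '[[[0,-25,0,0,0,0],[0,-5,0,0,0,0],[0,0,40,0,0,0],[0,0,60,0,0,0],[0,0,60,0,0,0],[0,0,60,0,0,0],[0,0,50,0,0,0],[0,0,0,0,0,0]]]' 93;python3 -c "
from h import *
c=cam('top');cv2.imwrite('pics/t4.png',cv2.resize(c['image'][130:300,160:440],None,fx=2.8,fy=2.8))
S=4
im=cv2.resize(c['image'],None,fx=S,fy=S,interpolation=cv2.INTER_LINEAR)
h=cv2.cvtColor(im,cv2.COLOR_BGR2HSV)
for th in(170,200):
  m=(h[...,2]>th)&(h[...,1]<60)
  for (u,v),z in(((203,203),.075),((393,214),.08)):
    r=wrect(c,m,(u*S,v*S),z,S);print(r[0],r[1],r[2])
plan((.4856,.204),3.1,.16)"
```

```text
t: 16.95
tool_pos: [0.4724, -0.2506, 0.1713]
orientation: [-1.569, -0.093, 0.093]
force: [0.9, -0.8, -0.6]
opening: 0.0801
t: 17.95
tool_pos: [0.4396, 0.0204, 0.1984]
orientation: [-1.568, -0.096, 0.098]
force: [0.2, -0.8, -0.1]
opening: 0.0928
[298.48007202 330.96673584] [317.00546265 642.16009521] 86.15460205078125
[ 473.0022583  -249.30738831] [76.30671692 62.19235229] 6.821016311645508
[343.05905151 213.96934509] [ 74.19611359 535.99902344] 84.63490295410156
[ 473.58370972 -249.75444031] [75.41887665 60.92206573] 6.568329811096191
t 18.0 pos [440.   18.7 198.5] yaw 6.98 tilt [-0.001 -0.    -1.   ] F [0.  0.2 0. ] op 92.9 q [-0.07 -0.3   1.95 -0.    1.5  -1.77]
turn_y 0.068 then shift [ 55.6  38.5 182.5]
```

View pics/t4.png

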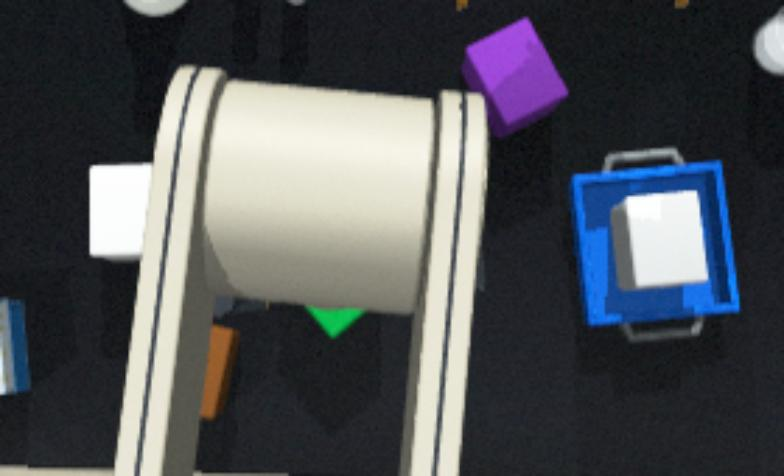

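The heavy box stands upright in the crate at (473, -250) mm, yaw 6.8°. Now I'll fetch the light one.

```bash
python3 -m inch '[[[0,0,0,0,0.068,0],[10,0,30,0,0,0],[15,0,50,0,0,0],[15,0,50,0,0,0],[10,10,35,0,0,0],[5.6,10,17.5,0,0,0],[0,18,0,0,0,0],[0,0,0,0,0,0]]]'; python3 -c "
from h import *
c=cam('top');cv2.imwrite('pics/t5.png',cv2.resize(c['image'][130:300,160:440],None,fx=2.8,fy=2.8))
plan((.4856,.204),3.1,.045)"
```

```text
t: 19.0
tool_pos: [0.4856, 0.2005, 0.1587]
orientation: [-1.572, -0.035, 0.042]
force: [0.1, 0.7, -0.2]
opening: 0.093
t 19.05 pos [486.2 200.8 160. ] yaw 2.79 tilt [-0.003 -0.001 -1.   ] F [-0.2  0.3  0.3] op 92.9 q [ 0.29 -0.03  1.77 -0.    1.4  -1.33]
turn_y -0.005 then shift [ -0.4 115.    3.2]
```

View pics/t5.png

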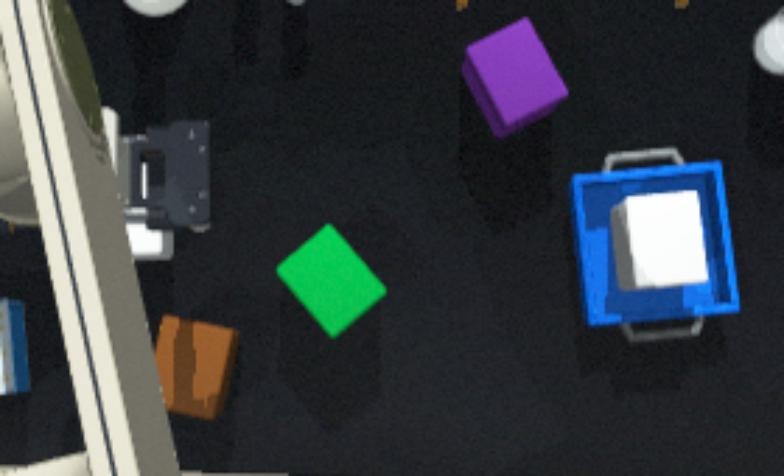

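```bash
python3 -m inch '[[[0,0,0,0,0,0],[0,0,0,0,0,0]]]'; python3 -c "
from h import *
plan((.4856,.204),3.1,.045)"
```

```text
t: 19.3
tool_pos: [0.4875, 0.2021, 0.1623]
orientation: [-1.57, -0.04, 0.038]
force: [-0.1, 0.4, -0.5]
opening: 0.0929
t 19.3 pos [487.5 202.1 162.3] yaw 2.83 tilt [ 0.001  0.    -1.   ] F [-0.1  0.4 -0.5] op 92.9 q [ 0.3  -0.03  1.77 -0.    1.4  -1.32]
turn_y -0.005 then shift [ -1.8 117.3   2. ]
```

```bash
python3 -m inch '[[[-1.8,30,2,0,-0.005,0],[0,35,0,0,0,0],[0,25,0,0,0,0],[0,15,0,0,0,0],[0,8,0,0,0,0],[0,4,0,0,0,0],[0,0,0,0,0,0]]]' && python3 -m inch '[[[0,0,0,0,0,0],[0,0,0,0,0,0],[0,0,0,0,0,0],[0,0,0,0,0,0],[0,0,0,0,0,0],[0,0,0,0,0,0]]]' 45 30 && python3 -m inch '[[[0,-5,0,0,0,0],[0,-20,0,0,0,0],[0,-40,0,0,0,0],[0,-50,0,0,0,0],[0,-40,0,0,0,0],[0,-20,0,0,0,0],[0,-5,0,0,0,0],[0,0,0,0,0,0]]]'; python3 -m inch '[[[0,0,0,0,0,0]]]'; python3 -c "
from h import *
plan((.473,-.2503),6.8,.225)"
```

```text
t: 20.18
tool_pos: [0.4856, 0.2046, 0.045]
orientation: [-1.57, -0.044, 0.043]
force: [-0.4, -0.3, 1.1]
opening: 0.0932
t: 20.92
tool_pos: [0.4852, 0.2045, 0.0446]
orientation: [-1.57, -0.044, 0.043]
force: [-0.4, -0.6, 2.6]
opening: 0.0619
t: 21.92
tool_pos: [0.4845, 0.2043, 0.2229]
orientation: [-1.571, -0.042, 0.045]
force: [0.3, 0.8, -1.4]
opening: 0.0618
t: 22.05
tool_pos: [0.4842, 0.2042, 0.2223]
orientation: [-1.571, -0.041, 0.046]
force: [0.2, 1.1, -1.4]
opening: 0.0618
t 22.05 pos [484.2 204.2 222.3] yaw 3.16 tilt [-0.003 -0.001 -1.   ] F [ 0.2  1.1 -1.4] op 61.8 q [ 0.3  -0.07  1.7  -0.    1.51 -1.32]
turn_y -0.063 then shift [ -64.9   -2.7 -450. ]
```

```bash
python3 -m inch '[[[-3,-1,-25,0,-0.032,0],[-6,-1,-40,0,-0.031,0],[-7,-1,-50,0,0,0],[-7,0,-50,0,0,0],[-7,0,-50,0,0,0],[-7,0,-50,0,0,0],[-7,0,-50,0,0,0],[-7,0,-45,0,0,0]]]' ; python3 -m inch '[[[-6,0,-38,0,0,0],[-4,0,-25,0,0,0],[-2,0,-14,0,0,0],[0,0,-5,0,0,0],[0,0,0,0,0,0],[0,0,0,0,0,0],[0,0,0,0,0,0]]]'; python3 -c "
from h import *
plan((.473,-.2503),6.8,.135)
c=cam('scene');cv2.imwrite('pics/s6.png',cv2.resize(c['image'][100:360,220:480],None,fx=2.3,fy=2.3))"
```

```text
t: 23.05
tool_pos: [0.4732, -0.1605, 0.226]
orientation: [-1.568, -0.091, 0.094]
force: [0.4, 0.3, -1.1]
opening: 0.0618
t: 23.92
tool_pos: [0.4721, -0.2411, 0.2276]
orientation: [-1.569, -0.094, 0.093]
force: [-0.4, -0.4, -0.3]
opening: 0.0618
t 23.93 pos [ 472.1 -241.1  227.6] yaw 6.83 tilt [ 0.  0. -1.] F [-0.4 -0.4 -0.3] op 61.8 q [-0.57 -0.06  1.68  0.    1.52 -2.26]
turn_y 0.001 then shift [-0.2 92.6 -9.3]
```

View pics/s6.png

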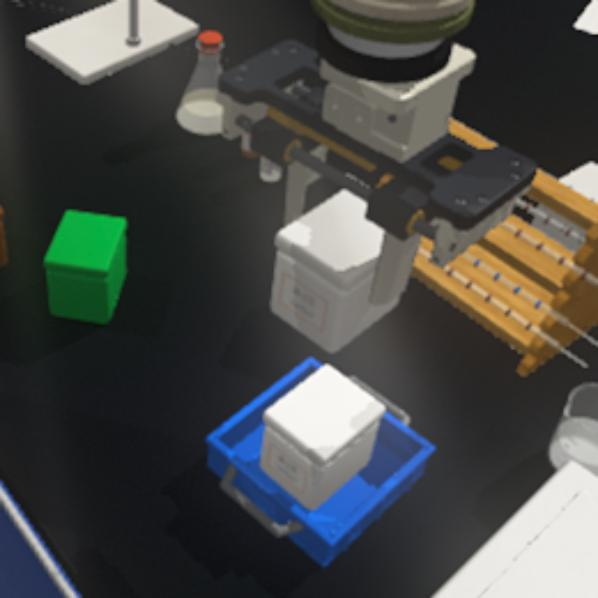

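The light box is held upright above the stacked one, with 9 mm of sideways correction still to make. I'll make it, then lower.

```bash
python3 -m inch '[[[0,0,-5,0,0,0],[0,10,-4.3,0,0,0],[0,20,0,0,0,0],[0,25,0,0,0,0],[0,20,0,0,0,0],[0,12,0,0,0,0],[0,6,0,0,0,0],[0,0,0,0,0,0]]]'; python3 -m inch '[[[0,0,0,0,0,0],[0,0,0,0,0,0]]]'; python3 -c "
from h import *
plan((.473,-.2503),6.8,.125)
c=cam('scene');cv2.imwrite('pics/s7.png',cv2.resize(c['image'][180:350,280:440],None,fx=3.5,fy=3.5))"
```

```text
t: 24.98
tool_pos: [0.473, -0.251, 0.1344]
orientation: [-1.569, -0.093, 0.093]
force: [0.1, 0.2, -1.3]
opening: 0.0622
t: 25.22
tool_pos: [0.4735, -0.2513, 0.1353]
orientation: [-1.57, -0.094, 0.092]
force: [-0.5, 0.2, -0.8]
opening: 0.0619
t 25.23 pos [ 473.5 -251.3  135.3] yaw 6.78 tilt [ 0.001 -0.001 -1.   ] F [-0.5  0.2 -0.8] op 61.9 q [-0.58  0.02  1.77  0.    1.35 -2.27]
turn_y -0.0 then shift [-0.3 10.3  1. ]
```

View pics/s7.png

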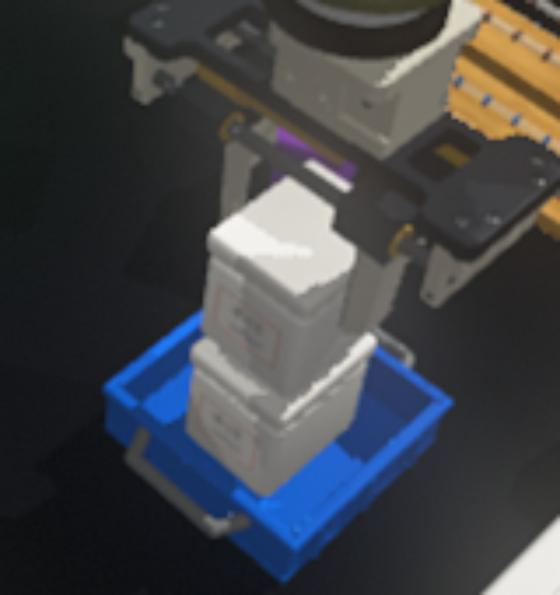

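```bash
python3 -m inch '[[[0,3,0.8,0,0,0],[0,3,0,0,0,0],[0,1.5,0,0,0,0],[0,0,0,0,0,0],[0,0,0,0,0,0]]]'; python3 -m inch '[[[0,0.7,0,0,0,0],[0,0.7,0,0,0,0],[0,0,0,0,0,0],[0,0,0,0,0,0]]]'; python3 -m inch '[[[0,0.7,0,0,0,0],[0,0,0,0,0,0],[0,0,0,0,0,0]]]'
```

```text
t: 25.9
tool_pos: [0.4729, -0.2502, 0.127]
orientation: [-1.569, -0.093, 0.093]
force: [-0.1, -0.1, -1.1]
opening: 0.0616
t: 26.4
tool_pos: [0.4728, -0.2502, 0.1256]
orientation: [-1.569, -0.093, 0.093]
force: [0.4, -0.0, -1.7]
opening: 0.0621
t: 26.78
tool_pos: [0.4729, -0.2502, 0.1248]
orientation: [-1.569, -0.093, 0.093]
force: [-0.5, 0.5, 0.5]
opening: 0.0617
```

```bash
python3 -m inch '[[[0,0.3,0,0,0,0],[0,0,0,0,0,0],[0,0,0,0,0,0]]]';  python3 -m inch '[[[0,0,0,0,0,0],[0,0,0,0,0,0],[0,0,0,0,0,0],[0,0,0,0,0,0],[0,-5,0,0,0,0],[0,-20,0,0,0,0],[0,-40,0,0,0,0],[0,-40,0,0,0,0]]]' 80; python3 -m inch '[[[0,-10,30,0,0,0],[0,0,50,0,0,0],[0,0,50,0,0,0],[0,0,50,0,0,0],[0,0,50,0,0,0],[0,0,30,0,0,0],[0,0,0,0,0,0]]]' 93;python3 -c "
from h import *
c=cam('top');cv2.imwrite('pics/t8.png',cv2.resize(c['image'][170:265,350:440],None,fx=5,fy=5))
s=cam('scene');cv2.imwrite('pics/s8.png',cv2.resize(s['image'][180:350,280:440],None,fx=3.5,fy=3.5))
S=4
im=cv2.resize(c['image'],None,fx=S,fy=S,interpolation=cv2.INTER_LINEAR)
h=cv2.cvtColor(im,cv2.COLOR_BGR2HSV)
for th in(170,200):
  m=(h[...,2]>th)&(h[...,1]<60)
  r=wrect(c,m,(397*S,214*S),.155,S);print(r[0],r[1],r[2])
plan((.4856,.204),3.1,.16)"
```

```text
t: 27.15
tool_pos: [0.4729, -0.2502, 0.1246]
orientation: [-1.569, -0.093, 0.093]
force: [0.7, 0.1, -0.3]
opening: 0.0616
t: 28.15
tool_pos: [0.4726, -0.25, 0.2308]
orientation: [-1.569, -0.093, 0.093]
force: [0.8, 0.2, 0.6]
opening: 0.08
t: 29.02
tool_pos: [0.4421, 0.0096, 0.2401]
orientation: [-1.569, -0.096, 0.095]
force: [-0.2, 0.2, -0.2]
opening: 0.0926
[ 473.36312866 -249.04090881] [76.23130798 61.50673676] 6.817503452301025
[ 474.08242798 -249.210495  ] [74.85236359 60.60974503] 6.766600608825684
t 29.12 pos [442.4   7.7 239.9] yaw 6.82 tilt [ 0.001 -0.001 -1.   ] F [ 0.1  0.3 -0.3] op 93.1 q [-0.1  -0.32  1.88 -0.    1.57 -1.79]
turn_y 0.065 then shift [ 53.8  79.9 193.7]
```

View pics/t8.png

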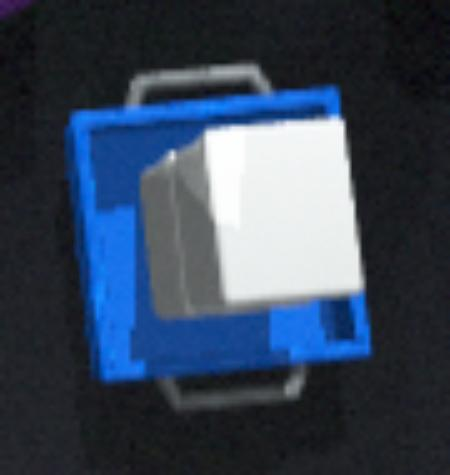

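View pics/s8.png

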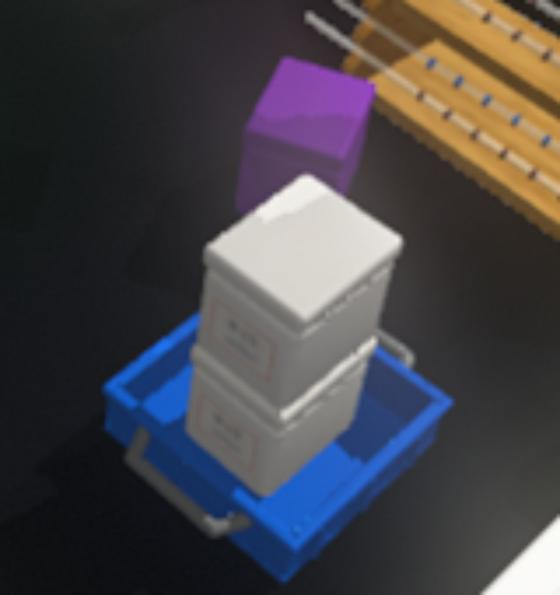

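The stack is square: the upper box is within about 1 mm and 0.2° of the lower one. Both are upright in the crate and the gripper is clear, so I'll hand in.

```bash
python3 -c "
from plant import robot
print(robot.close_job())"
```

```text
the job is handed in; nothing more can be done
None
```

Both boxes are stacked upright in the blue crate, heavy one on the floor and light one squarely on top. I handed the job in at about 29 s of the 72 s allowed; it returns no verdict.

- **Weighing:** I lifted the left white box first. It loaded the wrist by only about 1.5 N (roughly 0.15 kg), so I set it back. The other read about 6 to 7 N (roughly 0.65 kg), so it is the heavy one.
- **Placing:** I lowered each box until the wrist load disappeared at the expected height, then released it. Neither was dropped.
- **Last checks:** The top camera puts the upper box at about (474, -249) mm, turned 6.8°, and the lower one at about (473, -250) mm, turned 6.7°. That agrees to about 1 mm and 0.2°. The scene view shows both upright and the gripper well clear.
- **Disagreement:** The first colour-mask measurement of the crate came out too large (136 x 139 mm against 126 mm). I used the rim corners instead, and they agreed with the scene view.

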